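# Put the piled lids back on their pots

## Task

The lids of the four pantry pots are piled up on the counter. Take the pile apart from the top down, one lid at a time, and put each lid gently on the pot of its own colour, flat and well centred with its boss inside the mouth, before you lift the next. Leave the pots upright where they stand, and do not knock the tin or the garlic away.

Things in the scene. Friction and masses are not known exactly. Their poses are not given: they have to be found in the camera images.
- lid_red: red round lid, smallest of four, top of the pile at the start: disc 42 mm across, 14 mm thick, and under it a black boss 20 mm across, 4 mm deep, that drops into the pot's mouth; 18 mm high in all, 40-130 g. Origin: centre of the boss's underside, z up. Grip the disc across from above by its upper 8-10 mm, clear of the wider lid below.
- lid_white: white round lid, second smallest of four, second from the top of the pile at the start: disc 50 mm across, 14 mm thick, and under it a black boss 26 mm across, 4 mm deep, that drops into the pot's mouth; 18 mm high in all, 40-130 g. Origin: centre of the boss's underside, z up. Grip the disc across from above by its upper 8-10 mm, clear of the wider lid below.
- lid_blue: blue round lid, second largest of four, third from the top of the pile at the start: disc 58 mm across, 14 mm thick, and under it a black boss 34 mm across, 4 mm deep, that drops into the pot's mouth; 18 mm high in all, 40-130 g. Origin: centre of the boss's underside, z up. Grip the disc across from above by its upper 8-10 mm, clear of the wider lid below.
- lid_yellow: yellow round lid, largest of four, bottom of the pile at the start: disc 66 mm across, 14 mm thick, and under it a black boss 42 mm across, 4 mm deep, that drops into the pot's mouth; 18 mm high in all, 40-130 g. Origin: centre of the boss's underside, z up. Grip the disc across from above by its upper 8-10 mm, clear of the wider lid below.
- pot_red: red round straight pot with a thin steel band near its foot, open at the top, empty, loose on the counter, 0.35-0.6 kg. Outer diameter 40 mm, height 48 mm, mouth 34 mm in diameter (wall 3 mm). Origin: centre of its underside, z up. With its lid seated, the lid's origin is 44 mm above the pot's origin.
- pot_white: white round straight pot with a thin steel band near its foot, open at the top, empty, loose on the counter, 0.35-0.6 kg. Outer diameter 48 mm, height 66 mm, mouth 42 mm in diameter (wall 3 mm). Origin: centre of its underside, z up. With its lid seated, the lid's origin is 62 mm above the pot's origin.
- pot_blue: blue round straight pot with a thin steel band near its foot, open at the top, empty, loose on the counter, 0.35-0.6 kg. Outer diameter 56 mm, height 54 mm, mouth 50 mm in diameter (wall 3 mm). Origin: centre of its underside, z up. With its lid seated, the lid's origin is 50 mm above the pot's origin.
- pot_yellow: yellow round straight pot with a thin steel band near its foot, open at the top, empty, loose on the counter, 0.35-0.6 kg. Outer diameter 64 mm, height 60 mm, mouth 58 mm in diameter (wall 3 mm). Origin: centre of its underside, z up. With its lid seated, the lid's origin is 56 mm above the pot's origin.
- tin_1: low round food tin, 86 mm in diameter, 40 mm high, a loose bystander. Origin: centre of its underside.
- garlic_1: whole garlic bulb, 60x57x58 mm, a loose bystander. Origin: centre of its underside.
Things that resemble listed ones, but are neither listed nor needed, are in the scene too. What is shaped like the lid_blue but pink is not meant. What is shaped like the lid_red but turquoise is not meant.

How it is judged:
By the outcome, as a careful person would: the job done as asked, in the order asked, and still so for the second after the job is handed in, with the robot touching nothing.
It also fails if it takes over 104 s, if anything falls off the work surface, if the arm or the gripper's body presses on something with over 40 N, if the wrist force passes 120 N, or if a joint passes its speed limit or range.

## Robot

A 7-joint arm with a two-finger parallel gripper is mounted at the origin on a cart in front of the work surface, level with it; the furniture and walls round the work are solid. World frame = base frame: x ahead of the robot, y to its left, z up, the work surface at z = 0. Lengths are in m, angles in rad, forces in N, time in s.
With the tool pointing down it reaches from about 0.425 to 0.875 m from the base axis. Payload 9.9 kg.
Tool frame: the origin (TCP) lies on the centre line of the jaws, within the pads' length; the fingertips stand 8 mm ahead of it and the grasp point (between the pads) lies 11 mm behind it (manip.nose_length is the distance from the TCP to the fingertips, in m); z points along the fingers, y is the line along which they close (so a half turn about z gives the same grasp; the last joint's range is limited). The gripper opens to 85 mm and grips with 20 to 120 N. Pads are 22 mm wide; open, the fingers measure 114 mm over their backs; the gripper's body (76 mm by 85 mm) begins 54 mm behind the grasp point. The pads swing forward as they close: fully open they stand 13 mm farther back than shut.
Start: joints at [-1.241, 0.576, 0.025, 1.437, -0.015, 1.129, -0.057], TCP at [0.271, 0.618, 0.239] pointing down, gripper open.
Joint ranges: [-2.76, 2.76], [-0.34, 2.15], [-1.52, 1.57], [0.19, 2.46], [-1.09, 4.23], [0.17, 1.99], [-2.82, 2.82]. Speed limits (rad/s): [2.22, 2.22, 3.01, 3.01, 3.14, 3.14, 3.14].

## Interface

Orientations are given as a unit quaternion [w, x, y, z].
In Python, from bench import manip gives the robot as it stands.
- The arm moves only by the tool move_arm, never from a script. Its argument "motion" is a list of rows, each a list of 5 numbers: the shift along the tool's x, y, z in mm, then the turn about the tool's z in rad, then the opening, from -1 (shut) to 1 (fully open). In form: [[x, y, z, yaw, hand], ...]. A call has 1 to 12 rows; each row shifts and turns the commanded pose from where the row before left it, along the tool's axes as they then stand; what a row does not reach is not made up. A row lasts 1/12 s, in which the tool goes at most 41.7 mm and 7.16 degrees, less where a joint would pass 70% of its speed; a pose out of reach is approached as far as the arm can. A call is refused whole if a number of a shift passes 41.7 or a number of a turn 0.125, either way. A call with a gripper value outside its range is refused whole. The fingers move at their own pace and stop on an object; "newtons" is the grip in N (left out, the last holds). Time passes only in rows, so rows that do not move let the fingers close. It gives the time, the measured TCP pose, the force, the opening and the grip force at its end, in the units of the state.
- manip.read_state(): the state, without advancing time (a new reading comes with each control period).
- manip.snapshot(name): name is "side" or "top" or "wrist"; returns a dict with "color" (384x512x3 uint8, blue, green, red), "fov_y" (degrees; the focal length in pixels is half the picture's height over the tangent of half this angle, whatever the lens; pixels are square), "cx", "cy" (the principal point, pixels), "view" (4x4, takes a point from world to camera coordinates). Camera axes: x right, y down, z forward; pixel columns grow to the right and rows downward; lengths in m; the calibration is good to about 2 mm. A picture is of the moment at which its call begins. There is no depth.
- manip.sign_off(): hands the job in; it is judged then, once.
The state is a dict: "time_s": time; "qpos": joint angles; "qvel": joint speeds; "joint_torque": joint torques, N m; "tool_pos": TCP position; "eef_rot": TCP orientation; "contact_force": force on the tool from outside, world axes, zero at the start; "ft_torque": the same for the moment, N m; "gripper_width": opening from 0.0 (shut) to 1.0 (fully open); "gripper_force": force on a finger pad.
Only numpy, scipy, OpenCV 4.12 (cv2) and the standard library are available. Lean on these libraries where they do the work, as an engineer would, in place of code of your own. Each camera call takes 0.05 s, during which the arm holds its last target. There are 200 camera calls.

## Working session

There is one attempt and no reset: what is moved stays moved. The work goes in short steps, Python scripts to look and compute and a tool call to move; the robot and the scene stay as the last step left them, time stands still between calls to the robot, and variables do not carry over. Pictures are saved under pics/ and viewed, at most 14 in all, crops included, and the job is handed in when it is done.

Besides the shell and the picture viewer there is one more tool, called after "Call:" as name([rows], argument=value, ...), one row to a line, values as JSON. move_arm: Moves the arm, as the interface text tells. Its arguments: {"type":"object","properties":{"motion":{"type":"array"},"newtons":{"type":"number"}},"required":["motion"]}

```bash
ls; mkdir -p pics
cat > h.py <<'E'
import numpy as np, cv2
from bench import manip
def snap(n,save=None):
    s=manip.snapshot(n)
    if save: cv2.imwrite(f'pics/{save}.png',s['color'])
    return s
def ray(s,u,v):
    f=s['color'].shape[0]/2/np.tan(np.radians(s['fov_y'])/2)
    V=np.array(s['view']);R=V[:3,:3];o=-R.T@V[:3,3]
    return o,R.T@np.array([(u-s['cx'])/f,(v-s['cy'])/f,1.])
def plane(s,u,v,z):
    o,d=ray(s,u,v);return (o+d*(z-o[2])/d[2])
def proj(s,p):
    f=s['color'].shape[0]/2/np.tan(np.radians(s['fov_y'])/2)
    V=np.array(s['view']);c=V[:3,:3]@np.array(p)+V[:3,3]
    return np.array([s['cx']+f*c[0]/c[2],s['cy']+f*c[1]/c[2]])
E
python3 - <<'E'
from h import *
a=snap('top','top0');b=snap('side','side0')
for s in(a,b):print(s['fov_y'],s['cx'],s['cy'],np.round(s['view'],3).tolist())
c=np.hstack([a['color'],b['color']]);cv2.imwrite('pics/both0.png',np.vstack([a['color'][:300],b['color'][84:]])) 
print(manip.read_state(),manip.nose_length)
E
```

```text
pics
57.796115960974014 258.885904221991 189.31712923960293 [[0.165, -0.986, 0.004, -0.1], [-0.962, -0.162, -0.219, 0.553], [0.217, 0.032, -0.976, 0.795], [0.0, 0.0, 0.0, 1.0]]
57.04051648486533 251.60186087633804 187.82556882744586 [[-1.0, -0.02, 0.017, 0.568], [-0.026, 0.64, -0.768, 0.061], [0.005, -0.768, -0.64, 0.884], [0.0, 0.0, 0.0, 1.0]]
{'time_s': 0.1, 'qpos': array([-1.24081505,  0.57645042,  0.02487014,  1.43783376, -0.01504154,
        1.12901851, -0.05650742]), 'qvel': array([-0.00080615, -0.00145282, -0.00087065, -0.00421823, -0.00062267,
       -0.00059572,  0.00139199]), 'joint_torque': array([ 6.38348327e-03, -7.67293167e+01,  2.25774407e+00, -2.86603260e+01,
        1.58509664e-02,  8.53802834e-03, -2.62722835e-05]), 'tool_pos': array([0.2712303 , 0.61766543, 0.23852435]), 'eef_rot': array([-1.30560907e-04,  2.05423635e-01,  9.78672851e-01, -7.51461313e-04]), 'contact_force': array([ 0.25305953, -0.84735991, -0.19545022]), 'ft_torque': array([-0.01675272, -0.00272912,  0.02088838]), 'gripper_force': 0.0, 'gripper_width': 0.9985342997632696} 0.008
```

View pics/top0.png

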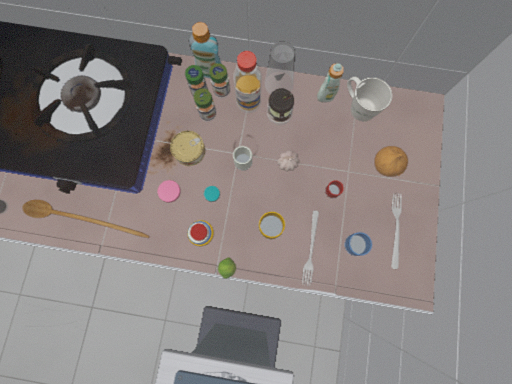

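View pics/side0.png

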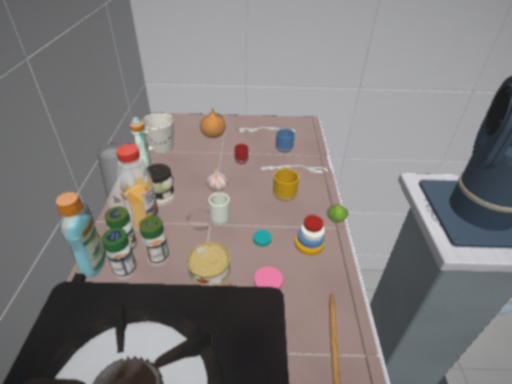

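Run:
```python
from h import *
a=cv2.imread('pics/top0.png');b=cv2.imread('pics/side0.png')
def c(im,u,v,r=25): return cv2.resize(im[v-r:v+r,u-r:u+r],(260,260),interpolation=cv2.INTER_CUBIC)
T=np.hstack([c(a,*p) for p in[(199,232),(272,225),(243,156)]]);B=np.hstack([c(a,334,189),c(a,358,244),c(b,312,232)])
cv2.imwrite('pics/crop0.png',np.vstack([T,B]))
```

```text
(no output)
```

View pics/crop0.png

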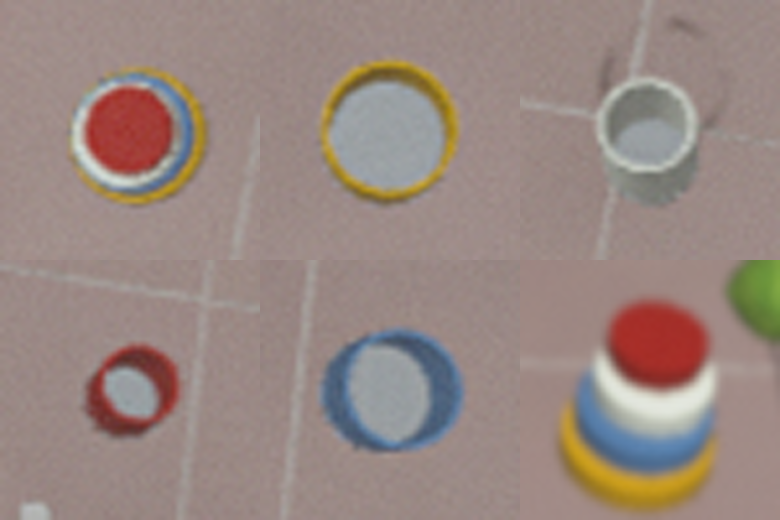

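```bash
cat >> h.py <<'E'
from scipy.optimize import least_squares
def mask(im,c):
    h=cv2.cvtColor(cv2.GaussianBlur(im,(3,3),0),cv2.COLOR_BGR2HSV).astype(int);H,S,V=h[...,0],h[...,1],h[...,2]
    i=im.astype(int)
    if c=='red': m=((H<6)|(H>172))&(S>130)
    if c=='yellow': m=(H>15)&(H<32)&(S>120)
    if c=='blue': m=(H>100)&(H<125)&(S>75)
    if c=='white': m=(i[...,2]-i[...,1]<8)&(S<60)
    return m.astype(np.uint8)
def blob(im,c,u,v,r=40):
    m=mask(im,c);w=np.zeros_like(m);w[max(0,v-r):v+r,max(0,u-r):u+r]=1
    cs,_=cv2.findContours(m*w,cv2.RETR_EXTERNAL,cv2.CHAIN_APPROX_NONE)
    return max(cs,key=cv2.contourArea)[:,0].astype(float)
def circ(s,c,u,v,z,R,r=40,pts=None,half=True):
    """centre at height z of the upper rim (radius R): uses the contour half that faces away from the camera foot"""
    P=blob(s['color'],c,u,v,r) if pts is None else pts
    ctr=P.mean(0);d=P-ctr;P=P+0.5*d/np.linalg.norm(d,axis=1)[:,None]*0
    X=np.array([plane(s,a,b,z)[:2] for a,b in P]);o=ray(s,0,0)[0][:2]
    g=X.mean(0)
    for _ in range(6):
        n=(g-o)/np.linalg.norm(g-o);k=((X-g)@n>-0.1*R) if half else np.ones(len(X),bool)
        q=least_squares(lambda p:np.linalg.norm(X[k]-p[:2],axis=1)-p[2],[*g,R],loss='soft_l1',f_scale=.001).x
        f=least_squares(lambda p:np.linalg.norm(X[k]-p,axis=1)-R,g,loss='soft_l1',f_scale=.001);g=f.x
    return np.round(g*1000,1),'freefit',np.round(q*1000,1),'rms',round(1000*np.sqrt(np.mean(f.fun**2)),2)
E
python3 - <<'E'
from h import *
a=snap('top');b=snap('side')
for n,c,t,sd,z,R in [('lid_red','red',(199,232),(313,224),.072,.021),('pot_red','red',(334,189),(242,153),.048,.020),('pot_white','white',(243,160),(219,208),.066,.024),('pot_blue','blue',(358,244),(286,140),.054,.028),('pot_yellow','yellow',(272,225),(286,184),.060,.032)]:
    r=22 if 'white' in n else 30
    for s,p in((a,t),(b,sd)):
        try: print(n,circ(s,c,*p,z,R,r))
        except Exception as e: print(n,e)
for z in(.06,.064,.068): print(z,circ(a,'red',199,232,z,.021)[0],circ(b,'red',313,224,z,.021)[0])
# pile lower
print('ylid',circ(a,'yellow',199,232,.018,.033,half=False),[ (plane(s,*p,.02)*1000).round() for s,p in((a,(187,148)),(a,(288,160)),(a,(227,268)))])
E
```

```text
lid_red (array([433.2, 112.8]), 'freefit', array([434.7, 117.1,  17.3]), 'rms', np.float64(2.13))
lid_red (array([437.9, 123.3]), 'freefit', array([437.2, 120.3,  18.6]), 'rms', np.float64(1.48))
pot_red (array([ 596. , -191.5]), 'freefit', array([ 601.3, -194.5,   16.2]), 'rms', np.float64(2.57))
pot_red (array([ 603. , -185.3]), 'freefit', array([ 603.3, -191.1,   15. ]), 'rms', np.float64(3.32))
pot_white (array([645.4,  53. ]), 'freefit', array([645.2,  52.9,  24.2]), 'rms', np.float64(6.41))
pot_white (array([643.9,  51.3]), 'freefit', array([644. ,  49.5,  22.6]), 'rms', np.float64(1.3))
pot_blue (array([ 469.1, -260.8]), 'freefit', array([ 472.7, -268.3,   23.9]), 'rms', np.float64(3.67))
pot_blue (array([ 475.1, -257.3]), 'freefit', array([ 475.1, -262. ,   23.9]), 'rms', np.float64(2.28))
pot_yellow (array([477.4, -50.5]), 'freefit', array([481.1, -51.1,  29.8]), 'rms', np.float64(2.36))
pot_yellow (array([484.9, -47.2]), 'freefit', array([484.6, -49.5,  30.1]), 'rms', np.float64(1.35))
0.06 [434.2 115.3] [434.9 110.7]
0.064 [433.9 114.5] [435.9 114.9]
0.068 [433.6 113.6] [436.9 119.1]
ylid (array([437.7, 124.9]), 'freefit', array([437.1, 122.8,  31.3]), 'rms', np.float64(1.2)) [array([650., 201.,  20.]), array([662., -68.,  20.]), array([363.,  39.,  20.])]
```

Call:
move_arm([
  [0, 0, 0, -0.1, 1],
  [0, 0, 0, -0.1, 1],
  [0, 0, 0, -0.1, 1],
  [0, 0, 0, -0.114, 1],
  [-10, -30, 0, 0, 1],
  [-10, -30, 0, 0, 1],
  [-10, -30, 0, 0, 1],
  [-10, -30, 0, 0, 1],
  [-10, -30, 0, 0, 1],
  [-10, -30, 0, 0, 1],
  [-10, -30, 0, 0, 1],
  [-10, -30, 0, 0, 1],
])

```text
time_s: 1.2
tool_pos: [0.3517, 0.3765, 0.2393]
eef_rot: [0.0, -0.0, 1.0, -0.0]
contact_force: [1.1, -0.2, 1.0]
gripper_width: 1.0
gripper_force: 0.0
```

Call:
move_arm([
  [-9, -29, 0, 0, 1],
  [-9, -29, 0, 0, 1],
  [-9, -29, 0, 0, 1],
  [-9, -29, 0, 0, 1],
  [-9, -29, 0, 0, 1],
  [-9, -29, 0, 0, 1],
  [-9, -29, 0, 0, 1],
  [-9, -29, 5, 0, 1],
  [-8, -24, 10, 0, 1],
  [0, 0, 10, 0, 1],
  [0, 0, 0, 0, 1],
])

```text
time_s: 2.12
tool_pos: [0.431, 0.1203, 0.2131]
eef_rot: [-0.001, 0.002, 1.0, -0.001]
contact_force: [0.3, 1.3, 0.3]
gripper_width: 1.002
gripper_force: 0.0
```

Run:
```python
from h import *
w=snap('wrist','w1');print(np.round(w['view'],3).tolist(),w['fov_y'],manip.read_state()['tool_pos'])
for z in(.064,.068,.072):
  try:print(z,circ(w,'red',*[int(x) for x in proj(w,(.436,.118,z))],z,.021,80))
  except Exception as e:print(e)
print(proj(w,(.436,.118,.072)))
```

```text
[[0.003, 1.0, -0.001, -0.121], [0.953, -0.002, 0.303, -0.441], [0.303, -0.002, -0.953, 0.225], [0.0, 0.0, 0.0, 1.0]] 63.24768109650084 [0.43108148 0.12158895 0.21380523]
0.064 (array([436.5, 117.9]), 'freefit', array([438. , 117.8,  19.7]), 'rms', np.float64(0.73))
0.068 (array([434.9, 117.9]), 'freefit', array([436.8, 117.9,  19.5]), 'rms', np.float64(0.86))
0.072 (array([433.4, 118. ]), 'freefit', array([435.6, 117.9,  19.2]), 'rms', np.float64(1.04))
[258.2272451  186.10957514]
```

View pics/w1.png

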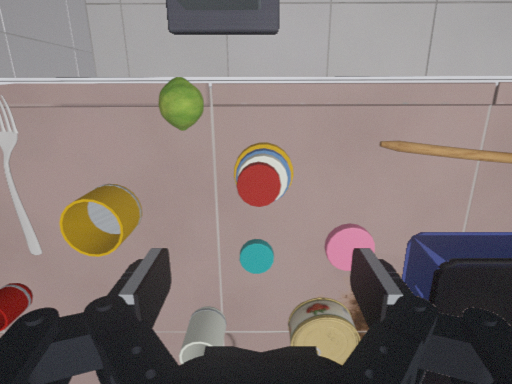

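Run:
```python
from h import *
w=manip.snapshot('wrist');print(proj(w,(.431,.1216,.2058)),manip.read_state()['tool_pos'])
for y in(-.0425,.0425):
  for x in(-.011,):
    for dz in(-.008,-.003,0,.003,.005,.008,.013):print(y,dz,proj(w,(.4311+x,.1215+y,.2137+dz)).round())
i=w['color'];cv2.imwrite('pics/f1.png',cv2.resize(i[210:340,90:420],None,fx=2.3,fy=2.3,interpolation=cv2.INTER_CUBIC))
```

```text
[260.73091356 251.95117261] [0.4312396  0.1224565  0.21430901]
-0.0425 -0.008 [176. 233.]
-0.0425 -0.003 [173. 237.]
-0.0425 0 [172. 240.]
-0.0425 0.003 [170. 243.]
-0.0425 0.005 [169. 245.]
-0.0425 0.008 [167. 248.]
-0.0425 0.013 [164. 253.]
0.0425 -0.008 [345. 232.]
0.0425 -0.003 [348. 237.]
0.0425 0 [350. 240.]
0.0425 0.003 [351. 243.]
0.0425 0.005 [352. 245.]
0.0425 0.008 [354. 248.]
0.0425 0.013 [358. 253.]
```

View pics/f1.png

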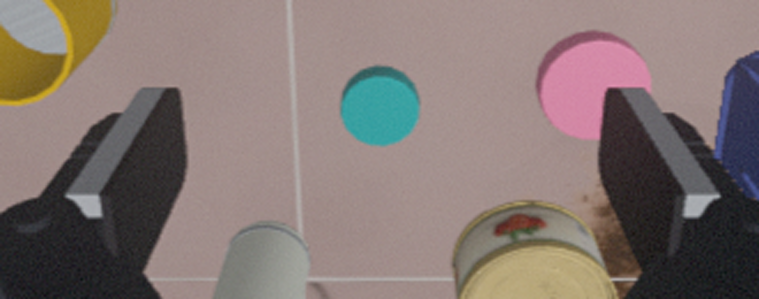

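Call:
move_arm([
  [-5, -4, 20, 0, 0.5],
  [0, 0, 25, 0, 0.5],
  [0, 0, 25, 0, 0.5],
  [0, 0, 25, 0, 0.5],
  [0, 0, 20, 0, 0.5],
  [0, 0, 10, 0, 0.5],
  [0, 0, 7, 0, 0.5],
  [0, 0, 5, 0, 0.5],
  [0, 0, 4, 0, 0.5],
  [0, 0, 3, 0, 0.5],
  [0, 0, 0, 0, 0.5],
  [0, 0, 0, 0, 0.5],
], newtons=25)

```text
time_s: 3.22
tool_pos: [0.4367, 0.1182, 0.0707]
eef_rot: [0.0, -0.0, 1.0, 0.0]
contact_force: [-0.0, -0.3, 0.1]
gripper_width: 0.753
gripper_force: 0.0
```

Run:
```python
from h import *
w=snap('wrist');s=snap('side');print(manip.read_state()['tool_pos'],manip.read_state()['contact_force'],manip.read_state()['gripper_width'])
p=[int(x) for x in proj(w,(.436,.118,.072))];print(p,circ(w,'red',*p,.072,.021,80))
q=[int(x) for x in proj(s,(.436,.118,.06))]
cv2.imwrite('pics/g1.png',np.hstack([cv2.resize(w['color'],(512,384)),cv2.resize(s['color'][q[1]-48:q[1]+48,q[0]-36:q[0]+36],(288,384),interpolation=cv2.INTER_CUBIC)]))
```

```text
[0.43678195 0.11814759 0.07074028] [ 0.01325442 -0.54969083 -0.65260884] 0.7485924135207729
[260, 260] (array([433.9, 117.8]), 'freefit', array([435.5, 117.8,  19.7]), 'rms', np.float64(0.7))
```

View pics/g1.png

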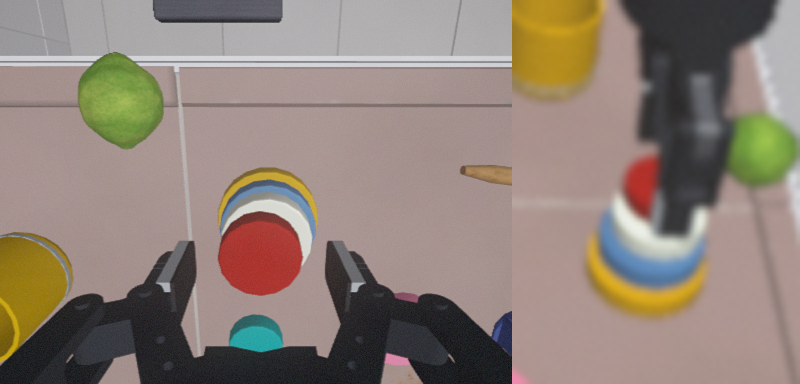

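Call:
move_arm([
  [0, 0, 0, 0, -1],
  [0, 0, 0, 0, -1],
  [0, 0, 0, 0, -1],
  [0, 0, 0, 0, -1],
  [0, 0, 0, 0, -1],
  [0, 0, 0, 0, -1],
  [0, 0, 0, 0, -1],
  [0, 0, -3, 0, -1],
  [0, 0, -8, 0, -1],
  [0, 0, -20, 0, -1],
  [0, 0, -25, 0, -1],
  [0, 0, -25, 0, -1],
], newtons=25)

```text
time_s: 4.32
tool_pos: [0.436, 0.1178, 0.1525]
eef_rot: [-0.001, -0.0, 1.0, -0.0]
contact_force: [0.3, -1.3, -0.7]
gripper_width: 0.468
gripper_force: 25.5
```

Call:
move_arm([
  [-15, -20, 0, 0, -1],
  [-20, -28, 0, 0, -1],
  [-20, -28, 0, 0, -1],
  [-20, -28, 0, 0, -1],
  [-20, -28, 0, 0, -1],
  [-20, -28, 0, 0, -1],
  [-20, -28, 0, 0, -1],
  [-20, -28, 0, 0, -1],
  [-20, -28, 0, 0, -1],
  [-20, -28, 0, 0, -1],
  [-20, -28, 0, 0, -1],
  [-9, -10, 0, 0, -1],
])

```text
time_s: 5.32
tool_pos: [0.6616, -0.1976, 0.1518]
eef_rot: [0.0, 0.002, 1.0, -0.001]
contact_force: [-1.4, -0.9, -1.4]
gripper_width: 0.469
gripper_force: 25.5
```

Call:
move_arm([
  [0, 0, 0, 0, -1],
  [0, 0, 0, 0, -1],
  [0, 0, 0, 0, -1],
])

```text
time_s: 5.57
tool_pos: [0.66, -0.1907, 0.1514]
eef_rot: [-0.0, -0.001, 1.0, 0.001]
contact_force: [-0.6, -1.0, -1.0]
gripper_width: 0.473
gripper_force: 25.5
```

Run:
```python
from h import *
w=snap('wrist','w2');t=manip.read_state()['tool_pos'];print(t,manip.read_state()['eef_rot'])
p=[int(x) for x in proj(w,(.602,-.192,.048))];print(p,circ(w,'red',*p,.048,.020,60))
q=[int(x) for x in proj(w,t+[0,0,.001])];print(q,circ(w,'red',*q,t[2]+.0013,.021,70))
```

```text
[ 0.66004697 -0.19033108  0.15153067] [-2.90083359e-04 -7.99690922e-04  9.99999526e-01  4.74626033e-04]
[258, 119] (array([ 601.2, -195.1]), 'freefit', array([ 602.7, -195.5,   18.8]), 'rms', np.float64(0.69))
[261, 261] (array([ 656.8, -190.8]), 'freefit', array([ 658. , -190.8,   20.1]), 'rms', np.float64(0.52))
```

View pics/w2.png

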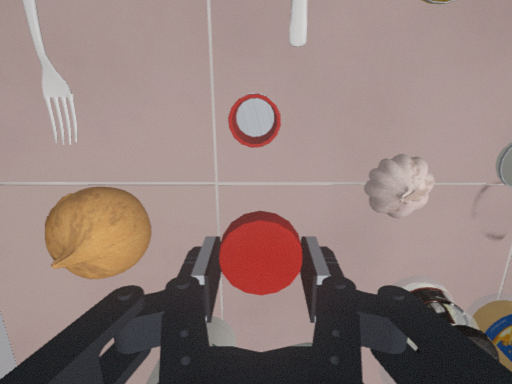

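Call:
move_arm([
  [20, -2, 0, 0, -1],
  [25, -2, 0, 0, -1],
  [10, -0.5, 0, 0, -1],
  [0, 0, 20, 0, -1],
  [0, 0, 25, 0, -1],
  [0, 0, 20, 0, -1],
  [0, 0, 10, 0, -1],
  [0, 0, 0, 0, -1],
  [0, 0, 0, 0, -1],
  [0, 0, 0, 0, -1],
])

```text
time_s: 6.45
tool_pos: [0.6063, -0.1963, 0.0776]
eef_rot: [0.001, -0.0, 1.0, -0.0]
contact_force: [1.6, -0.1, -0.4]
gripper_width: 0.473
gripper_force: 25.5
```

Run:
```python
from h import *
t=manip.read_state()['tool_pos'];print(t)
a=snap('top');s=snap('side')
def c(s,k=250):
    q=[int(x) for x in proj(s,(.603,-.195,.06))];return cv2.resize(s['color'][q[1]-30:q[1]+30,q[0]-30:q[0]+30],(380,380),interpolation=cv2.INTER_CUBIC)
w=snap('wrist');cv2.imwrite('pics/p1.png',np.hstack([cv2.resize(w['color'],(420,380)),c(s)]))
```

```text
[ 0.60628402 -0.19626919  0.07761223]
```

View pics/p1.png

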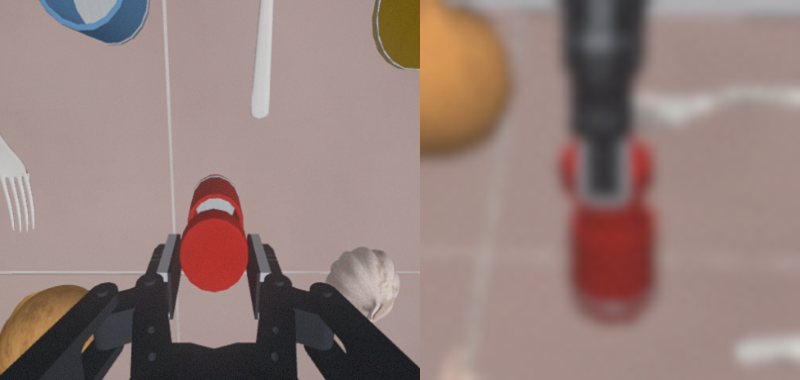

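Call:
move_arm([
  [1, 1, 0, 0, -1],
  [0, 0, 3, 0, -1],
  [0, 0, 3, 0, -1],
  [0, 0, 3, 0, -1],
  [0, 0, 2, 0, -1],
  [0, 0, 2, 0, -1],
  [0, 0, 1, 0, -1],
  [0, 0, 1, 0, -1],
  [0, 0, 0, 0, -1],
  [0, 0, 0, 0, -1],
  [0, 0, 0, 0, -1],
])

```text
time_s: 7.52
tool_pos: [0.6046, -0.1954, 0.0614]
eef_rot: [0.0, -0.0, 1.0, -0.0]
contact_force: [0.2, -0.2, -0.5]
gripper_width: 0.474
gripper_force: 25.5
```

Call:
move_arm([
  [0, 0, 0.5, 0, -1],
  [0, 0, 0.5, 0, -1],
  [0, 0, 0, 0, -1],
  [0, 0, 0, 0, -1],
])

```text
time_s: 7.85
tool_pos: [0.6048, -0.1955, 0.061]
eef_rot: [0.0, -0.0, 1.0, -0.0]
contact_force: [-1.8, -0.4, 6.7]
gripper_width: 0.472
gripper_force: 26.0
```

Call:
move_arm([
  [0, 0, 0, 0, 0.02],
  [0, 0, 0, 0, 0.1],
  [0, 0, 0, 0, 0.2],
  [0, 0, 0, 0, 0.3],
  [0, 0, 0, 0, 0.3],
  [0, 0, -5, 0, 0.3],
  [0, 0, -15, 0, 0.3],
  [0, 0, -25, 0, 0.3],
  [0, 0, -25, 0, 0.3],
  [0, 0, -20, 0, 0.3],
  [0, 0, 0, 0, 0.3],
  [0, 0, 0, 0, 0.3],
])

```text
time_s: 8.85
tool_pos: [0.6052, -0.1956, 0.1518]
eef_rot: [0.001, -0.0, 1.0, -0.0]
contact_force: [0.2, -0.3, -0.8]
gripper_width: 0.649
gripper_force: 0.0
```

Run:
```python
from h import *
a=snap('top');s=snap('side');w=snap('wrist');t=manip.read_state()['tool_pos'];print(t)
p=[int(x) for x in proj(w,(.603,-.195,.062))];print(p,circ(w,'red',*p,.062,.021,70),circ(w,'red',*p,.062,.021,70,half=False))
p=[int(x) for x in proj(a,(.603,-.195,.062))];print(p,circ(a,'red',*p,.062,.021,20,half=False))
q=[int(x) for x in proj(s,(.603,-.195,.05))]
P=[int(x) for x in proj(w,(.603,-.195,.04))]
cv2.imwrite('pics/p2.png',np.hstack([cv2.resize(s['color'][q[1]-30:q[1]+30,q[0]-30:q[0]+30],(390,390),interpolation=cv2.INTER_CUBIC),cv2.resize(w['color'][P[1]-80:P[1]+80,P[0]-80:P[0]+80],(390,390))]))
```

```text
[ 0.60396838 -0.19516568  0.14942454]
[260, 198] (array([ 601.7, -195.6]), 'freefit', array([ 603.5, -195.6,   19.6]), 'rms', np.float64(0.78)) (array([ 600.5, -195.6]), 'freefit', array([ 600. , -195.6,   21.8]), 'rms', np.float64(2.45))
[336, 185] (array([ 599. , -192.6]), 'freefit', array([ 599. , -192.6,   20.9]), 'rms', np.float64(2.4))
```

View pics/p2.png

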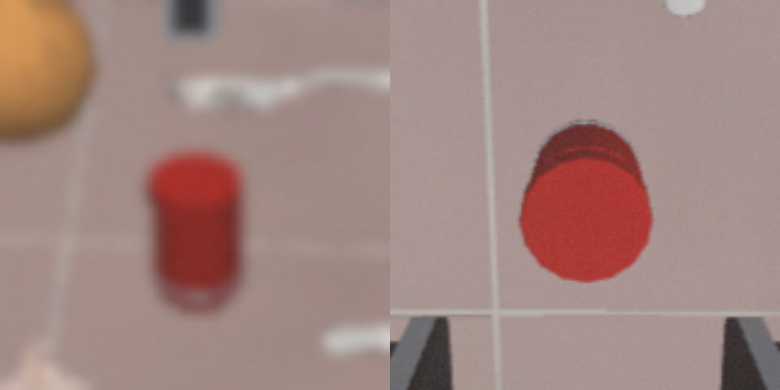

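Call:
move_arm([
  [8, 20, 0, 0, 0.8],
  [12, 28, 0, 0, 0.8],
  [12, 28, 0, 0, 0.8],
  [12, 28, 0, 0, 0.8],
  [12, 28, 0, 0, 0.8],
  [12, 28, 0, 0, 0.8],
  [12, 28, 0, 0, 0.8],
  [12, 28, 0, 0, 0.8],
  [12, 28, 0, 0, 0.8],
  [12, 28, 0, 0, 0.8],
  [12, 28, 0, 0, 0.8],
  [6, 15, 0, 0, 0.8],
])

```text
time_s: 10.0
tool_pos: [0.4683, 0.1228, 0.1494]
eef_rot: [-0.001, -0.002, 1.0, 0.0]
contact_force: [-0.2, 0.8, -0.4]
gripper_width: 0.903
gripper_force: 0.0
```

Call:
move_arm([
  [0, 0, 0, 0, 0.8],
  [0, 0, 0, 0, 0.8],
  [0, 0, 0, 0, 0.8],
])

```text
time_s: 10.25
tool_pos: [0.4705, 0.1187, 0.1498]
eef_rot: [-0.0, 0.0, 1.0, -0.0]
contact_force: [0.3, -0.2, -0.0]
gripper_width: 0.899
gripper_force: 0.0
```

Run:
```python
from h import *
w=snap('wrist','w3');t=manip.read_state()['tool_pos'];print(t)
p=[int(x) for x in proj(w,(.436,.12,.054))]
P=blob(w['color'],'white',*p,50);print(p,len(P),P.min(0),P.max(0),circ(w,'white',*p,.054,.025,50,half=False),circ(w,'white',*p,.054,.025,50))
for c,z,R in(('blue',.036,.029),('yellow',.018,.033)): print(c,circ(w,c,*p,z,R,60,half=False))
m=mask(w['color'],'white');cv2.imwrite('pics/w3c.png',np.hstack([cv2.resize(w['color'][p[1]-60:p[1]+60,p[0]-60:p[0]+60],(390,390)),cv2.cvtColor(cv2.resize(255*m[p[1]-60:p[1]+60,p[0]-60:p[0]+60],(390,390)),8)]))
```

```text
[0.470661   0.118428   0.14989759]
[262, 152] 256 [230. 115.] [300. 184.] (array([435. , 120.9]), 'freefit', array([435.1, 121. ,  25.4]), 'rms', np.float64(1.0)) (array([435.6, 121.7]), 'freefit', array([435. , 121.6,  25.4]), 'rms', np.float64(0.61))
blue (array([439.5, 120.6]), 'freefit', array([437.4, 121.7,  27.1]), 'rms', np.float64(0.77))
yellow (array([440.9, 122.4]), 'freefit', array([438.7, 122.4,  31.5]), 'rms', np.float64(1.35))
```

View pics/w3c.png

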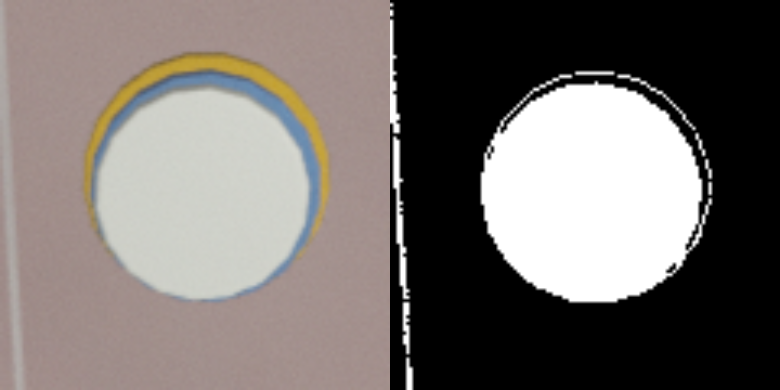

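Call:
move_arm([
  [17, 1.5, 0, 0, 0.6],
  [17, 1.5, 5, 0, 0.6],
  [0, 0, 20, 0, 0.6],
  [0, 0, 25, 0, 0.6],
  [0, 0, 20, 0, 0.6],
  [0, 0, 10, 0, 0.6],
  [0, 0, 8, 0, 0.6],
  [0, 0, 6, 0, 0.6],
  [0, 0, 3, 0, 0.6],
  [0, 0, 1.5, 0, 0.6],
  [0, 0, 0, 0, 0.6],
  [0, 0, 0, 0, 0.6],
])

```text
time_s: 11.3
tool_pos: [0.4368, 0.1226, 0.0522]
eef_rot: [0.0, -0.0, 1.0, 0.0]
contact_force: [0.7, -0.2, -0.2]
gripper_width: 0.8
gripper_force: 0.0
```

Call:
move_arm([
  [0, -1, 1, 0, -1],
  [0, 0, 0, 0, -1],
  [0, 0, 0, 0, -1],
  [0, 0, 0, 0, -1],
  [0, 0, 0, 0, -1],
  [0, 0, 0, 0, -1],
  [0, 0, -3, 0, -1],
  [0, 0, -8, 0, -1],
  [0, 0, -20, 0, -1],
  [0, 0, -25, 0, -1],
  [0, 0, -30, 0, -1],
  [0, 0, -30, 0, -1],
], newtons=25)

```text
time_s: 12.3
tool_pos: [0.4359, 0.1214, 0.1685]
eef_rot: [-0.0, -0.0, 1.0, -0.0]
contact_force: [1.0, 0.4, -0.6]
gripper_width: 0.566
gripper_force: 26.2
```

Run:
```python
from h import *
w=manip.snapshot('top')
for n,p,z in(('juice',(248,107),0),('jarlid',(282,98),.06),('cap',(247,62),.17),('green',(205,98),.08),('green2',(219,78),.1)):print(n,(plane(w,*p,z)*1000).round())
```

```text
juice [803.  64.   0.]
jarlid [815. -26.  60.]
cap [834.  67. 170.]
green [771. 168.  80.]
green2 [821. 139. 100.]
```

Call:
move_arm([
  [-10, -3, 0, 0, -1],
  [-20, -6, 0, 0, -1],
  [-25, -8, 0, 0, -1],
  [-25, -8, 0, 0, -1],
  [-25, -8, 0, 0, -1],
  [-25, -8, 0, 0, -1],
  [-25, -8, 0, 0, -1],
  [-25, -8, 0, 0, -1],
  [-20, -6, 0, 0, -1],
  [-10, -4, 0, 0, -1],
  [0, 0, 0, 0, -1],
  [0, 0, 0, 0, -1],
])

```text
time_s: 13.35
tool_pos: [0.6462, 0.054, 0.1655]
eef_rot: [-0.001, 0.0, 1.0, -0.0]
contact_force: [-0.5, 0.2, -1.7]
gripper_width: 0.564
gripper_force: 26.2
```

Call:
move_arm([
  [-15, -1, 0, 0, -1],
  [-18, -1, 0, 0, -1],
  [-8, -1, 0, 0, -1],
  [0, 0, 0, 0, -1],
  [0, 0, 0, 0, -1],
  [0, 0, 0, 0, -1],
])

```text
time_s: 13.85
tool_pos: [0.6863, 0.0519, 0.1666]
eef_rot: [-0.001, -0.0, 1.0, 0.0]
contact_force: [-0.4, 0.3, -0.6]
gripper_width: 0.566
gripper_force: 26.2
```

Run:
```python
from h import *
w=snap('wrist','w4');t=manip.read_state()['tool_pos'];print(t)
p=[int(x) for x in proj(w,(.6445,.051,.066))]
q=[int(x) for x in proj(w,t+[0,0,.003])];print(p,q)
print(circ(w,'white',q[0],q[1],t[2]+.003,.025,48,half=False),circ(w,'white',q[0],q[1],t[2]+.003,.025,48))
i=w['color'];m=mask(i,'white')
cv2.imwrite('pics/w4c.png',np.hstack([cv2.resize(i[60:320,150:380],(390,440)),cv2.cvtColor(cv2.resize(255*m[60:320,150:380],(390,440)),8)]))
```

```text
[0.68642727 0.05187773 0.16676742]
[259, 142] [260, 263]
(array([686.1,  51.5]), 'freefit', array([685.9,  51.4,  25.6]), 'rms', np.float64(3.27)) (array([686.9,  51.2]), 'freefit', array([688.7,  51.2,  23.6]), 'rms', np.float64(3.5))
```

View pics/w4c.png

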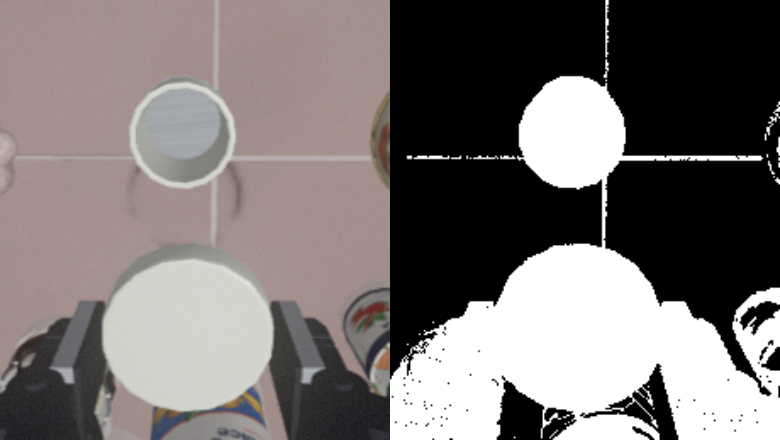

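Run:
```python
from h import *
w=snap('wrist');i=w['color'];t=manip.read_state()['tool_pos']
print(plane(w,257.6,140.1,.066)*1000,plane(w,260.8,257.4,t[2]+.003)*1000,t)
# rim: brightest ring pixels
m=mask(i,'white');m[:,:]*=(i.min(2)>185).astype(np.uint8);m[200:]=0;m[:100]=0;m[:,:215]=0;m[:,300:]=0
m=cv2.morphologyEx(m,cv2.MORPH_CLOSE,np.ones((3,3),np.uint8))
c=max(cv2.findContours(m,0,1)[0],key=cv2.contourArea)[:,0].astype(float);print(c.min(0),c.max(0),circ(w,'white',0,0,.066,.024,pts=c,half=False))
m=(i.min(2)>170).astype(np.uint8);m[:190]=0;m[320:]=0;m=cv2.morphologyEx(m,cv2.MORPH_OPEN,np.ones((9,9),np.uint8))
c=max(cv2.findContours(m,0,1)[0],key=cv2.contourArea)[:,0].astype(float);print(c.min(0),c.max(0),circ(w,'white',0,0,t[2]+.003,.025,pts=c,half=False))
```

```text
[643.09915505  49.62744792  66.        ] [683.1540315   51.89264964 169.90301858] [0.68660284 0.05181151 0.16690302]
[227. 108.] [288. 170.] (array([643.2,  49.4]), 'freefit', array([643.2,  49.4,  23. ]), 'rms', np.float64(1.0))
[211. 214.] [310. 301.] (array([684.5,  51.8]), 'freefit', array([684.3,  51.8,  23.8]), 'rms', np.float64(1.26))
```

Call:
move_arm([
  [15, -1, 0, 0, -1],
  [18, -1, 0, 0, -1],
  [8, -0.3, 5, 0, -1],
  [0, 0, 20, 0, -1],
  [0, 0, 25, 0, -1],
  [0, 0, 18, 0, -1],
  [0, 0, 8, 0, -1],
  [0, 0, 3, 0, -1],
  [0, 0, 0, 0, -1],
  [0, 0, 0, 0, -1],
  [0, 0, 0, 0, -1],
])

```text
time_s: 14.87
tool_pos: [0.6473, 0.0494, 0.0891]
eef_rot: [0.001, -0.0, 1.0, 0.0]
contact_force: [0.7, -0.0, -1.0]
gripper_width: 0.565
gripper_force: 26.2
```

Call:
move_arm([
  [1.5, 0, 0, 0, -1],
  [0, 0, 3, 0, -1],
  [0, 0, 3, 0, -1],
  [0, 0, 2, 0, -1],
  [0, 0, 1, 0, -1],
  [0, 0, 1, 0, -1],
  [0, 0, 0.5, 0, -1],
  [0, 0, 0, 0, -1],
  [0, 0, 0, 0, -1],
  [0, 0, 0, 0, -1],
])

```text
time_s: 15.7
tool_pos: [0.6451, 0.0493, 0.0776]
eef_rot: [0.0, -0.0, 1.0, -0.0]
contact_force: [-1.7, -0.7, 6.5]
gripper_width: 0.562
gripper_force: 26.7
```

Contact at the seated height. Release.

Call:
move_arm([
  [0, 0, 0, 0, 0.2],
  [0, 0, 0, 0, 0.28],
  [0, 0, 0, 0, 0.36],
  [0, 0, 0, 0, 0.45],
  [0, 0, 0, 0, 0.45],
  [0, 0, -5, 0, 0.45],
  [0, 0, -15, 0, 0.45],
  [0, 0, -25, 0, 0.45],
  [0, 0, -25, 0, 0.45],
  [0, 0, -20, 0, 0.45],
  [0, 0, 0, 0, 0.45],
  [0, 0, 0, 0, 0.45],
])

```text
time_s: 16.7
tool_pos: [0.6457, 0.0493, 0.1689]
eef_rot: [0.001, -0.0, 1.0, 0.0]
contact_force: [-0.8, 0.1, -0.9]
gripper_width: 0.723
gripper_force: 0.0
```

Run:
```python
from h import *
a=snap('top');s=snap('side','s5');w=snap('wrist','w5');i=w['color'];print(manip.read_state()['tool_pos'])
m=(i.min(2)>170).astype(np.uint8);p=[int(x) for x in proj(w,(.643,.05,.08))];k=np.zeros_like(m);k[p[1]-70:p[1]+70,p[0]-70:p[0]+70]=1
m=cv2.morphologyEx(m*k,cv2.MORPH_OPEN,np.ones((9,9),np.uint8))
c=max(cv2.findContours(m,0,1)[0],key=cv2.contourArea)[:,0].astype(float);print(c.min(0),c.max(0),circ(w,'white',0,0,.080,.025,pts=c,half=False))
for n,c,p,z,R in(('ra','red',(.603,-.195,.06),.062,.021),('blue','blue',(.437,.1217,.036),.036,.029)):
    q=[int(x) for x in proj(a,p)];print(n,circ(a,c,*q,z,R,22))
```

```text
[0.64436721 0.04928041 0.16636509]
[229. 169.] [292. 228.] (array([643.8,  49.3]), 'freefit', array([643.8,  49.3,  23.9]), 'rms', np.float64(1.12))
ra (array([ 599.4, -192.6]), 'freefit', array([ 602.6, -195. ,   17.8]), 'rms', np.float64(1.95))h.py:33: RuntimeWarning: invalid value encountered in divide
  ctr=P.mean(0);d=P-ctr;P=P+0.5*d/np.linalg.norm(d,axis=1)[:,None]*0
Traceback (most recent call last):
  File "h.py", line 38, in circ
    q=least_squares(lambda p:np.linalg.norm(X[k]-p[:2],axis=1)-p[2],[*g,R],loss='soft_l1',f_scale=.001).x
      ~~~~~~~~~~~~~^^^^^^^^^^^^^^^^^^^^^^^^^^^^^^^^^^^^^^^^^^^^^^^^^^^^^^^^^^^^^^^^^^^^^^^^^^^^^^^^^^^^
ValueError: Initial guess is outside of provided bounds
```

Call:
move_arm([
  [10, 4, 0, 0, 1],
  [22, 9, 0, 0, 1],
  [28, 11, 0, 0, 1],
  [28, 12, 0, 0, 1],
  [28, 12, 0, 0, 1],
  [28, 11, 5, 0, 1],
  [20, 8, 5, 0, 1],
  [10, 4, 6, 0, 1],
  [0, 0, 0, 0, 1],
  [0, 0, 0, 0, 1],
  [0, 0, 0, 0, 1],
])

```text
time_s: 17.77
tool_pos: [0.472, 0.1199, 0.1513]
eef_rot: [0.0, 0.0, 1.0, -0.0]
contact_force: [0.4, 0.1, 0.4]
gripper_width: 0.998
gripper_force: 0.0
```

Run:
```python
from h import *
w=snap('wrist','w6');t=manip.read_state()['tool_pos'];print(t)
p=[int(x) for x in proj(w,(.437,.1215,.036))];P=blob(w['color'],'blue',*p,60);print(p,P.min(0),P.max(0))
for c,z,R in(('blue',.036,.029),('yellow',.018,.033)): print(c,circ(w,c,*p,z,R,60,half=False),circ(w,c,*p,z,R,60))
```

```text
[0.47217408 0.11981295 0.1513111 ]
[262, 147] [230. 112.] [297. 181.]
blue (array([437.3, 122.2]), 'freefit', array([437.2, 122.2,  27.4]), 'rms', np.float64(1.61)) (array([435.4, 122. ]), 'freefit', array([437.7, 122.2,  27.1]), 'rms', np.float64(1.06))
yellow (array([440.9, 122.4]), 'freefit', array([438.8, 122.5,  31.5]), 'rms', np.float64(1.35)) (array([447. , 122.5]), 'freefit', array([440.5, 122.6,  31.7]), 'rms', np.float64(0.58))
```

Call:
move_arm([
  [16, 1, 0, 0, 0.75],
  [17.5, 1.4, 10, 0, 0.75],
  [0, 0, 25, 0, 0.75],
  [0, 0, 30, 0, 0.75],
  [0, 0, 25, 0, 0.75],
  [0, 0, 12, 0, 0.75],
  [0, 0, 8, 0, 0.75],
  [0, 0, 5, 0, 0.75],
  [0, 0, 3, 0, 0.75],
  [0, 0, 0, 0, 0.75],
  [0, 0, 0, 0, 0.75],
  [0, 0, 0, 0, 0.75],
])

```text
time_s: 18.82
tool_pos: [0.438, 0.1228, 0.034]
eef_rot: [0.001, -0.0, 1.0, 0.0]
contact_force: [-0.1, 0.1, 0.6]
gripper_width: 0.874
gripper_force: 0.0
```

Call:
move_arm([
  [0, -0.5, 1.5, 0, -1],
  [0, 0, 0, 0, -1],
  [0, 0, 0, 0, -1],
  [0, 0, 0, 0, -1],
  [0, 0, 0, 0, -1],
  [0, 0, 0, 0, -1],
  [0, 0, -3, 0, -1],
  [0, 0, -8, 0, -1],
  [0, 0, -20, 0, -1],
  [0, 0, -30, 0, -1],
  [0, 0, -35, 0, -1],
  [0, 0, -35, 0, -1],
])

```text
time_s: 19.82
tool_pos: [0.4367, 0.1219, 0.1646]
eef_rot: [-0.001, -0.0, 1.0, -0.0]
contact_force: [0.2, 0.2, -1.3]
gripper_width: 0.659
gripper_force: 27.0
```

Call:
move_arm([
  [-5, -20, 0, 0, -1],
  [-8, -33, 0, 0, -1],
  [-8, -33, 0, 0, -1],
  [-8, -33, 0, 0, -1],
  [-8, -33, 0, 0, -1],
  [-8, -33, 0, 0, -1],
  [-8, -33, 0, 0, -1],
  [-8, -33, 0, 0, -1],
  [-8, -33, 0, 0, -1],
  [-8, -33, 0, 0, -1],
  [-8, -33, 0, 0, -1],
  [-8, -25, 0, 0, -1],
])

```text
time_s: 20.82
tool_pos: [0.53, -0.2561, 0.1635]
eef_rot: [-0.0, 0.001, 1.0, -0.001]
contact_force: [0.6, 0.1, -1.0]
gripper_width: 0.658
gripper_force: 27.0
```

Call:
move_arm([
  [-4, -10, 0, 0, -1],
  [0, 0, 0, 0, -1],
  [0, 0, 0, 0, -1],
  [0, 0, 0, 0, -1],
])

```text
time_s: 21.15
tool_pos: [0.5343, -0.261, 0.1629]
eef_rot: [-0.0, -0.001, 1.0, 0.001]
contact_force: [0.4, 0.4, -1.3]
gripper_width: 0.653
gripper_force: 27.0
```

Run:
```python
from h import *
w=snap('wrist','w7');t=manip.read_state()['tool_pos'];print(t)
p=[int(x) for x in proj(w,(.474,-.264,.054))];P=blob(w['color'],'blue',*p,48);print(p,P.min(0),P.max(0))
print(circ(w,'blue',*p,.054,.028,48),circ(w,'blue',*p,.054,.028,48,half=False))
z=t[2]+.0035;q=[int(x) for x in proj(w,[t[0],t[1],z])];P=blob(w['color'],'blue',*q,62);print(q,P.min(0),P.max(0))
print(circ(w,'blue',*q,z,.029,62),circ(w,'blue',*q,z,.029,62,half=False))
cv2.imwrite('pics/w7c.png',w['color'][40:340,100:420])
```

```text
[ 0.53441246 -0.26091497  0.16294559]
[256, 116] [215.  78.] [285. 150.]
(array([ 472.1, -268.5]), 'freefit', array([ 473.7, -269.2,   26.6]), 'rms', np.float64(0.76)) (array([ 473.7, -269.2]), 'freefit', array([ 473.6, -269.3,   26.7]), 'rms', np.float64(1.35))
[261, 264] [201. 202.] [320. 311.]
(array([ 531.6, -261.2]), 'freefit', array([ 532.6, -261.2,   28.3]), 'rms', np.float64(0.46)) (array([ 531.7, -261.2]), 'freefit', array([ 531.8, -261.2,   28.7]), 'rms', np.float64(0.67))
```

View pics/w7c.png

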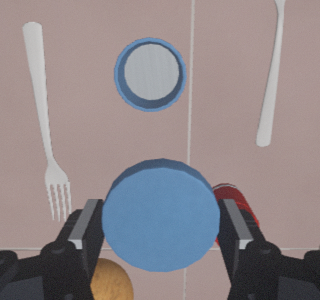

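Call:
move_arm([
  [20, -3, 0, 0, -1],
  [25, -4, 0, 0, -1],
  [13.6, -1, 5, 0, -1],
  [0, 0, 20, 0, -1],
  [0, 0, 25, 0, -1],
  [0, 0, 20, 0, -1],
  [0, 0, 10, 0, -1],
  [0, 0, 6, 0, -1],
  [0, 0, 0, 0, -1],
  [0, 0, 0, 0, -1],
  [0, 0, 0, 0, -1],
])

```text
time_s: 22.12
tool_pos: [0.4767, -0.271, 0.0778]
eef_rot: [0.001, -0.0, 1.0, -0.0]
contact_force: [0.2, -0.0, -1.2]
gripper_width: 0.659
gripper_force: 27.0
```

Call:
move_arm([
  [0.5, 1.5, 0, 0, -1],
  [0, 0, 3, 0, -1],
  [0, 0, 3, 0, -1],
  [0, 0, 2, 0, -1],
  [0, 0, 2, 0, -1],
  [0, 0, 1, 0, -1],
  [0, 0, 1, 0, -1],
  [0, 0, 0.5, 0, -1],
  [0, 0, 0, 0, -1],
  [0, 0, 0, 0, -1],
  [0, 0, 0, 0, -1],
])

```text
time_s: 23.03
tool_pos: [0.4754, -0.2693, 0.0646]
eef_rot: [0.0, -0.0, 1.0, -0.0]
contact_force: [-1.8, 0.3, 5.2]
gripper_width: 0.658
gripper_force: 27.5
```

Call:
move_arm([
  [0, 0, 0, 0, 0.38],
  [0, 0, 0, 0, 0.45],
  [0, 0, 0, 0, 0.52],
  [0, 0, 0, 0, 0.6],
  [0, 0, 0, 0, 0.6],
  [0, 0, -5, 0, 0.6],
  [0, 0, -15, 0, 0.6],
  [0, 0, -25, 0, 0.6],
  [0, 0, -25, 0, 0.6],
  [0, 0, -20, 0, 0.6],
  [0, 0, 0, 0, 0.6],
  [0, 0, 0, 0, 0.6],
])

```text
time_s: 24.03
tool_pos: [0.4761, -0.2696, 0.1557]
eef_rot: [0.001, -0.0, 1.0, -0.001]
contact_force: [0.3, 0.3, -0.5]
gripper_width: 0.802
gripper_force: 0.0
```

Run:
```python
from h import *
w=snap('wrist','w8');t=manip.read_state()['tool_pos'];print(t)
p=[int(x) for x in proj(w,(.474,-.269,.068))];print(circ(w,'blue',*p,.068,.029,70),circ(w,'blue',*p,.068,.029,70,half=False))
```

```text
[ 0.4755065  -0.26927944  0.1546019 ]
(array([ 472.6, -269.5]), 'freefit', array([ 474.6, -269.5,   27.3]), 'rms', np.float64(0.93)) (array([ 471.6, -269.4]), 'freefit', array([ 471.2, -269.4,   29.5]), 'rms', np.float64(2.4))
```

Call:
move_arm([
  [0, 20, 0, 0, 1],
  [1, 34, 0, 0, 1],
  [1, 34, 0, 0, 1],
  [1, 34, 0, 0, 1],
  [1, 34, 0, 0, 1],
  [1, 34, 0, 0, 1],
  [0, 34, 0, 0, 1],
  [0, 34, 0, 0, 1],
  [0, 34, 0, 0, 1],
  [0, 34, 0, 0, 1],
  [0, 34, 0, 0, 1],
  [0, 30, 0, 0, 1],
])

```text
time_s: 25.08
tool_pos: [0.4694, 0.1228, 0.1533]
eef_rot: [-0.001, -0.001, 1.0, -0.0]
contact_force: [0.6, -0.4, -0.3]
gripper_width: 0.997
gripper_force: 0.0
```

Call:
move_arm([
  [0, 0, 0, 0, 1],
  [0, 0, 0, 0, 1],
  [0, 0, 0, 0, 1],
])

```text
time_s: 25.33
tool_pos: [0.4698, 0.12, 0.1535]
eef_rot: [-0.001, -0.0, 1.0, -0.001]
contact_force: [0.1, -0.4, -0.3]
gripper_width: 0.996
gripper_force: 0.0
```

Run:
```python
from h import *
w=snap('wrist','w9');t=manip.read_state()['tool_pos'];print(t)
p=[int(x) for x in proj(w,(.439,.1225,.018))];P=blob(w['color'],'yellow',*p,60);print(p,P.min(0),P.max(0))
print(circ(w,'yellow',*p,.018,.033,60,half=False),circ(w,'yellow',*p,.018,.033,60))
```

```text
[0.46998965 0.11938939 0.15369578]
[263, 148] [227. 109.] [300. 183.]
(array([437.9, 122.5]), 'freefit', array([437.8, 122.5,  32. ]), 'rms', np.float64(1.01)) (array([436.7, 122.3]), 'freefit', array([438.1, 122.4,  31.9]), 'rms', np.float64(0.65))
```

Call:
move_arm([
  [15, 1.5, 10, 0, 1],
  [16, 1.5, 20, 0, 1],
  [0, 0, 30, 0, 1],
  [0, 0, 30, 0, 1],
  [0, 0, 25, 0, 1],
  [0, 0, 12, 0, 1],
  [0, 0, 7, 0, 1],
  [0, 0, 4, 0, 1],
  [0, 0, 2, 0, 1],
  [0, 0, 0, 0, 1],
  [0, 0, 0, 0, 1],
  [0, 0, 0, 0, 1],
])

```text
time_s: 26.38
tool_pos: [0.4399, 0.1237, 0.015]
eef_rot: [0.001, -0.0, 1.0, 0.0]
contact_force: [-0.7, 0.7, 0.8]
gripper_width: 0.998
gripper_force: 0.0
```

Call:
move_arm([
  [0.5, -1, 2.5, 0, 1],
  [0, 0, 0, 0, 0.8],
  [0, 0, 0, 0, -1],
  [0, 0, 0, 0, -1],
  [0, 0, 0, 0, -1],
  [0, 0, 0, 0, -1],
  [0, 0, -3, 0, -1],
  [0, 0, -8, 0, -1],
  [0, 0, -20, 0, -1],
  [0, 0, -35, 0, -1],
  [0, 0, -40, 0, -1],
  [0, 0, -40, 0, -1],
])

```text
time_s: 27.38
tool_pos: [0.438, 0.1223, 0.1597]
eef_rot: [-0.001, -0.0, 1.0, -0.0]
contact_force: [1.6, 0.8, -2.0]
gripper_width: 0.75
gripper_force: 28.3
```

Call:
move_arm([
  [-8, -12, 0, 0, -1],
  [-16, -25, 0, 0, -1],
  [-18, -29, 0, 0, -1],
  [-18, -29, 0, 0, -1],
  [-18, -29, 0, 0, -1],
  [-18, -29, 0, 0, -1],
  [-10, -15, 0, 0, -1],
  [-5, -5, 0, 0, -1],
  [0, 0, 0, 0, -1],
  [0, 0, 0, 0, -1],
  [0, 0, 0, 0, -1],
])

```text
time_s: 28.3
tool_pos: [0.5491, -0.0485, 0.1578]
eef_rot: [-0.0, -0.001, 1.0, 0.0]
contact_force: [-0.1, 0.3, -1.3]
gripper_width: 0.749
gripper_force: 28.3
```

Run:
```python
from h import *
w=snap('wrist','w10');t=manip.read_state()['tool_pos'];print(t)
p=[int(x) for x in proj(w,(.482,-.050,.060))];P=blob(w['color'],'yellow',*p,50);print(p,P.min(0),P.max(0))
print(circ(w,'yellow',*p,.060,.032,50),circ(w,'yellow',*p,.060,.032,50,half=False))
z=t[2]+.0052;q=[int(x) for x in proj(w,[t[0],t[1],z])];P=blob(w['color'],'yellow',*q,74);print(q,P.min(0),P.max(0))
print(circ(w,'yellow',*q,z,.033,74),circ(w,'yellow',*q,z,.033,74,half=False))
cv2.imwrite('pics/w10c.png',w['color'][40:340,100:420])
```

```text
[ 0.5492005  -0.04853279  0.157902  ]
[258, 107] [214.  64.] [300. 153.]
(array([482.7, -51.3]), 'freefit', array([483.9, -51.5,  31. ]), 'rms', np.float64(0.56)) (array([483.8, -51.5]), 'freefit', array([483.7, -51.5,  31.1]), 'rms', np.float64(0.88))
[260, 266] [191. 192.] [330. 321.]
(array([547. , -48.7]), 'freefit', array([547.6, -48.7,  32.5]), 'rms', np.float64(0.34)) (array([546.6, -48.7]), 'freefit', array([546.6, -48.7,  33.1]), 'rms', np.float64(0.71))
```

View pics/w10c.png

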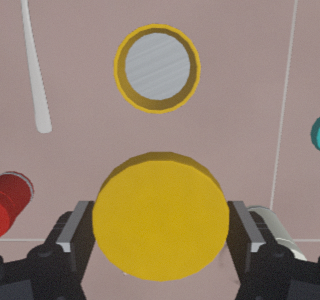

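Call:
move_arm([
  [20, -1, 0, 0, -1],
  [25, -1, 0, 0, -1],
  [18.4, -0.5, 5, 0, -1],
  [0, 0, 20, 0, -1],
  [0, 0, 25, 0, -1],
  [0, 0, 16, 0, -1],
  [0, 0, 8, 0, -1],
  [0, 0, 4, 0, -1],
  [0, 0, 0, 0, -1],
  [0, 0, 0, 0, -1],
  [0, 0, 0, 0, -1],
])

```text
time_s: 29.27
tool_pos: [0.4871, -0.0527, 0.0806]
eef_rot: [0.001, -0.0, 1.0, -0.0]
contact_force: [-0.8, 0.6, -1.1]
gripper_width: 0.749
gripper_force: 28.3
```

Target TCP (485.8, −51.3): correct by 1 mm each and lower.

Call:
move_arm([
  [1, 1.3, 0, 0, -1],
  [0, 0, 3, 0, -1],
  [0, 0, 3, 0, -1],
  [0, 0, 2, 0, -1],
  [0, 0, 1.5, 0, -1],
  [0, 0, 1, 0, -1],
  [0, 0, 0.5, 0, -1],
  [0, 0, 0.5, 0, -1],
  [0, 0, 0, 0, -1],
  [0, 0, 0, 0, -1],
  [0, 0, 0, 0, -1],
])

```text
time_s: 30.18
tool_pos: [0.4855, -0.0516, 0.0684]
eef_rot: [0.0, -0.0, 1.0, -0.0]
contact_force: [-1.3, -0.8, 2.2]
gripper_width: 0.75
gripper_force: 28.6
```

Call:
move_arm([
  [0, 0, 0.3, 0, -1],
  [0, 0, 0, 0, 0.55],
  [0, 0, 0, 0, 0.62],
  [0, 0, 0, 0, 0.7],
  [0, 0, 0, 0, 0.78],
  [0, 0, 0, 0, 0.78],
  [0, 0, -5, 0, 0.78],
  [0, 0, -15, 0, 0.78],
  [0, 0, -25, 0, 0.78],
  [0, 0, -30, 0, 0.78],
  [0, 0, -25, 0, 0.78],
  [0, 0, 0, 0, 0.78],
])

```text
time_s: 31.18
tool_pos: [0.4878, -0.0518, 0.1726]
eef_rot: [0.004, 0.0, 1.0, -0.0]
contact_force: [1.5, -0.7, 0.3]
gripper_width: 0.891
gripper_force: 0.0
```

Call:
move_arm([
  [0, 30, -5, 0, 0.8],
  [5, 35, -5, 0, 0.8],
  [5, 35, -5, 0, 0.8],
  [5, 35, -5, 0, 0.8],
  [5, 35, 0, 0, 0.8],
  [5, 35, 0, 0, 0.8],
  [0, 20, 0, 0, 0.8],
  [0, 0, 0, 0, 0.8],
  [0, 0, 0, 0, 0.8],
])

```text
time_s: 31.93
tool_pos: [0.4601, 0.1745, 0.1879]
eef_rot: [-0.0, -0.002, 1.0, -0.0]
contact_force: [0.1, 0.1, -0.7]
gripper_width: 0.897
gripper_force: 0.0
```

Run:
```python
from h import *
a=snap('top','top9');s=snap('side','side9');print(manip.read_state()['tool_pos'])
for n,p,z,R,c in(('red',(.603,-.195),.062,.021,'red'),('blue',(.474,-.269),.068,.029,'blue'),('yellow',(.484,-.0515),.074,.033,'yellow'),('white',(.643,.049),.080,.025,'white')):
  for k in(a,s):
    q=[int(x) for x in proj(k,(*p,z))]
    try:print(n,circ(k,c,*q,z,R,26))
    except Exception as e:print(n,'x')
A=cv2.resize(a['color'][120:290,180:390],(420,340));S=cv2.resize(s['color'][110:260,190:350],(363,340),interpolation=cv2.INTER_CUBIC)
cv2.imwrite('pics/end.png',np.hstack([A,S]))
```

```text
[0.46046249 0.17234498 0.18791168]
red (array([ 599.2, -193.4]), 'freefit', array([ 602.3, -195.3,   18.2]), 'rms', np.float64(1.58))
red (array([ 604.7, -187.8]), 'freefit', array([ 605.2, -191.5,   17.8]), 'rms', np.float64(1.97))
blue (array([ 472.7, -265.6]), 'freefit', array([ 474.2, -268.8,   26.2]), 'rms', np.float64(1.65))
blue (array([ 477.8, -260.8]), 'freefit', array([ 476.4, -266.1,   24.4]), 'rms', np.float64(2.48))
yellow (array([482. , -51.2]), 'freefit', array([484. , -51.6,  31.4]), 'rms', np.float64(1.05))
yellow (array([486.5, -48.2]), 'freefit', array([486. , -51. ,  30.6]), 'rms', np.float64(1.48))
white (array([642.2,  49. ]), 'freefit', array([643.4,  49.5,  23.9]), 'rms', np.float64(0.89))
white (array([644.9,  51.8]), 'freefit', array([645.1,  49.7,  23.3]), 'rms', np.float64(1.22))
```

View pics/end.png

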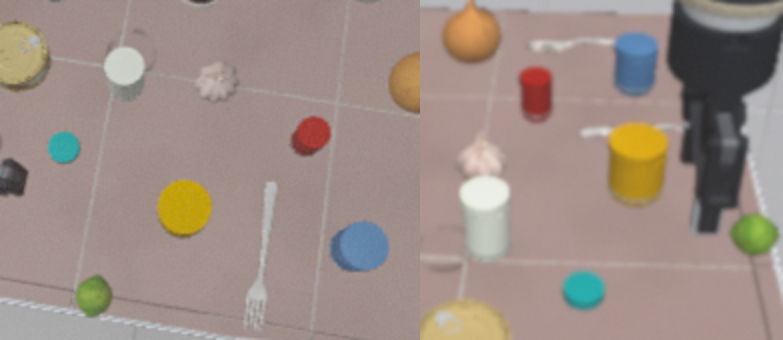

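All four lids sit flat and centred on their own pots, with the tin and garlic where they were; the arm is clear of everything. Handing in.

```bash
python3 -c "
from bench import manip;print(manip.sign_off())"
```

```text
the job is handed in; nothing more can be done
None
```

I moved each lid, top down, onto the pot of its own colour. The final pictures show all four flat and centred, pots upright, and tin and garlic in place, and I handed the job in at about 32 s of the 104 s allowed.

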